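Free the cover plate from a clamp of unknown thread and lean it on the rack

ROBOT

A 6-joint arm with a two-finger parallel gripper is mounted at the origin on the work surface. World frame = base frame: x ahead of the robot, y to its left, z up, the work surface at z = 0. Lengths are in mm, angles in rad, forces in N, time in s.
With the tool pointing down it reaches from about 375 to 925 mm from the base axis. Payload 5.7 kg.
Tool frame: the origin (TCP) lies where the fingers leave the gripper's body, on its centre line; the fingertips stand 80 mm ahead of it and the grasp point (between the pads) lies 61 mm ahead of it; z points along the fingers, y is the line along which they close (so a half turn about z gives the same grasp; the last joint's range is limited). The gripper opens to 88 mm and grips with 3 to 60 N. Pads are 20 mm wide; open, the fingers measure 115 mm over their backs; the gripper's body (75 mm by 178 mm) begins 61 mm behind the grasp point.
Start: joints at [1.064, 0.359, 1.51, -0, 1.272, -0.115], TCP at [229.105, 554.512, 302.623] pointing down, gripper open.
Joint ranges: [-2.97, 2.97], [-1.01, 2.36], [0.21, 2.38], [-0.96, 4.11], [0.2, 2.71], [-2.98, 2.98]. Speed limits (rad/s): [2.39, 2.39, 3.14, 3.14, 3.14, 3.14].

INTERFACE

Orientations are given as a 3x3 rotation matrix whose columns are the frame's x, y, z axes.
In Python, from plant import manip gives the robot as it stands. The module is installed in compiled form; this text tells all that it offers. Calls block until the motion is done:
- manip.movep(position, orientation): joint-space move of the TCP to a pose.
- manip.move_linear(position, rot=None, rate=150, until_force=None): straight line of the TCP; rot=None keeps the orientation; rate is the mean speed in mm/s. With until_force (N) it stops when the force on the tool has changed by that much, and returns True; else False.
- manip.set_joints(angles): joint-space move.
- manip.move_gripper(opening, strength=None): finger opening in mm; strength is the grip in N (None keeps the last); returns when the fingers have stopped.
- manip.wait(seconds).
- manip.ik(position, orientation): joint angles nearest the present ones, or None.
- manip.read_state(): the state.
- manip.snapshot(name): name is "side" or "top" or "wrist"; returns a dict with "pixels" (420x560x3 uint8, red, green, blue), "fov_y" (degrees; the focal length in pixels is half the picture's height over the tangent of half this angle, whatever the lens; pixels are square), "cx", "cy" (the principal point, pixels), "R" (3x3) and "t" (3): a world point X has camera coordinates R X + t. Camera axes: x right, y down, z forward; pixel columns grow to the right and rows downward; lengths in mm; the calibration is good to about 2 mm. A picture is of the moment at which its call begins. There is no depth.
A pose or a line that the arm cannot do raises manip.IKError and nothing moves.
- manip.close_job(): hands the job in; it is judged then, once.
The state is a dict: "time_s": time; "q": joint angles; "joint_velocities": joint speeds; "tau": joint torques, N m; "position": TCP position; "ee_rot": TCP orientation; "contact_force": force on the tool from outside, world axes, zero at the start; "wrist_torque": the same for the moment, N m; "finger_gap": finger opening in mm; "finger_force": force on a finger pad.
Only numpy, scipy, OpenCV 4.12 (cv2) and the standard library are available. Lean on these libraries where they do the work, as an engineer would, in place of code of your own. Each camera call takes 0.05 s, during which the arm holds its last target. There are 200 camera calls.

TASK

Free the aluminium cover plate: nobody knows whether the clamp over it has a left- or right-hand thread, so push its handle to feel which way gives and turn it well over, about an eighth of a turn or more, so that the keeper bar is clear of the plate. Then lift the plate out of the stand, set its foot on the rack close against the sloping rest, in the middle, and lay it back flat on the rest while you still hold it, then let go so that it stays leaning there. Do not knock over the glass jar.

Things in the scene. Friction and masses are not known exactly. Their poses are not given: they have to be found in the camera images.
- stand: Fixed dark steel stand, 275 mm (y) by 100 mm (x); origin on the bench. Its y runs from the plate's slot to the grey clamp housing (58 mm high). Slot centre at local (0, -60) mm, 10.5 mm wide, floor 12 mm and jaw tops 34 mm above the bench: the plate must rise 22 mm to be out. The clamp's vertical spindle is at local (0, 45) mm.
- clamp (a joint): Clamp angle, positive counter-clockwise from above. About 0 at the start: keeper over the plate, handle along the stand's +y. Range -1.5 to 1.5. One way it turns against 0.25 N m of friction (about 3 N at 85 mm) and stays where left; the other way, which varies and cannot be seen, it stops dead after 0.1 to 0.3 rad. Well over: beyond 0.7 (40 degrees).
- spindle (a point): The clamp's vertical axis at the handle's height, 127 mm above the bench. The steel hub here is 34 mm across, 116 to 138 mm high. The flat keeper bar (26 mm wide, 116 to 128 mm high) reaches 75 mm from the axis over the plate's end, opposite the handle.
- handle_end (a point): Centre of the 18 mm ball at the free end of the clamp's handle, a level round steel bar 12 mm thick, 105 mm long from the spindle's axis, 127 mm above the bench. Nothing but the low housing (58 mm) lies beneath it.
- plate_mid (a point): Centre of the aluminium cover plate, 120 mm wide (its y), 100 mm high (its z, up), 8 mm thick (its x), 0.19 to 0.35 kg, with dark bolt holes in its corners. It starts upright in the stand's slot, its top edge 112 mm above the bench and the keeper 4 mm above that, over the 30 mm of it nearest the spindle.
- rack: Fixed dark steel leaning rack: a base 130 mm (x) by 170 mm (y), 20 mm high with a black rubber top, carrying the sloping rest. Origin on the bench; the rest leans away towards the rack's +x.
- rest: The rack's sloping rest, 150 mm wide, 60 mm tall along the slope, leaning 0.26 rad (15 degrees) off vertical. Origin: middle of its front face's lower edge, on the rack's base. y along the edge, z up the slope, x into the panel, square to the face. A well leaned plate has its centre at (-4, 0, 50) mm here and parallel axes; its top 40 mm is above the rest. Either face may touch.
- jar: Closed glass jar with a steel cap, 70 mm across, 75 mm high, standing; origin under its centre.
- plate: The same cover plate; origin at the middle of its lower edge.
There are look-alikes about, which are no part of the job. Of the things shaped like the plate, the aluminium one is meant. What is shaped like the rack but yellow is not meant.

How it is judged (in metres and radians):
On the way, in this order (a step that is already met when the one before it is completed fails the run):
1. the clamp is turned over, the way that gives, by more than 0.7 rad ((value of joint clamp above 0.7 rad or value of joint clamp below -0.7 rad)), for 0.2 s.
2. the plate lies back flat on the rest, foot on the rack, while still held by the fingers (x of plate_mid in the frame of rest between -0.014 and 0.004 m and y of plate_mid in the frame of rest between -0.03 and 0.03 m and z of plate_mid in the frame of rest between 0.04 and 0.06 m and angle between the x axis of plate_mid and the x axis of rest, either way round below 0.09 rad and angle between the z axis of plate_mid and the z axis of rest, either way round below 0.09 rad and contact force between the fingers and plate above 0.5 N), for 0.2 s.
At the end, for the whole second after the job is handed in: The plate leans at rest on the rack, flat on the rest within 0.09 rad (5 degrees), its centre within 10 mm up or down the slope of a plate standing on the base, less than 10 mm off the face and within 30 mm of the rest's middle; the clamp is still turned more than 0.7 rad from the start direction (x of plate_mid in the frame of rest between -0.014 and 0.004 m and y of plate_mid in the frame of rest between -0.03 and 0.03 m and z of plate_mid in the frame of rest between 0.04 and 0.06 m and angle between the x axis of plate_mid and the x axis of rest, either way round below 0.09 rad and angle between the z axis of plate_mid and the z axis of rest, either way round below 0.09 rad and (value of joint clamp above 0.7 rad or value of joint clamp below -0.7 rad) and linear speed of plate below 0.02 m/s and angular speed of plate below 0.1 rad/s); the robot touches nothing.
It fails at once if the jar is knocked over (angle between jar's own z axis and vertical above 0.5 rad).
It also fails if it takes over 64 s, if anything falls off the work surface, if the arm or the gripper's body presses on something with over 40 N, if the wrist force passes 120 N, or if a joint passes its speed limit or range.

## Working session

There is one attempt and no reset: what is moved stays moved. The work goes in short steps, each a Python script; the robot and the scene stay as the last script left them, time stands still between calls to the robot, and variables do not carry over. Pictures are saved under pics/ and viewed, at most 10 in all, crops included, and the job is handed in when it is done.

```bash
mkdir -p pics
cat > h.py <<'E'
import numpy as np, cv2
from plant import manip
def snap(n,f):
    s=manip.snapshot(n); cv2.imwrite(f'pics/{f}.png',s['pixels'][:,:,::-1]); 
    np.savez(f'pics/{f}.npz',**{k:s[k] for k in('fov_y','cx','cy','R','t')}); return s
def K(s):
    f=210/np.tan(np.radians(float(s['fov_y']))/2); return np.array([[f,0,s['cx']],[0,f,s['cy']],[0,0,1]],float)
def ray(s,u,v):
    R=np.array(s['R']);t=np.array(s['t']); return -R.T@t, R.T@np.linalg.inv(K(s))@[u,v,1]
def atz(s,u,v,z):
    c,d=ray(s,u,v); return c+d*(z-c[2])/d[2]
def proj(s,X):
    p=K(s)@(np.array(s['R'])@np.array(X,float).reshape(-1,3).T+np.array(s['t']).reshape(3,1)); return (p[:2]/p[2]).T
def down(yaw): # tool z down, tool y at yaw
    y=np.array([np.cos(yaw),np.sin(yaw),0]);z=np.array([0,0,-1.]);return np.c_[np.cross(y,z),y,z]
E
python3 - <<'E'
from h import *
for n in('top','side','wrist'):
    s=snap(n,n+'0'); print(n,s['fov_y'],s['cx'],s['cy'],np.round(-np.array(s['R']).T@s['t']))
print(manip.read_state())
a=cv2.imread('pics/top0.png')
cv2.imwrite('pics/top0b.png',cv2.resize(a,(800,600),interpolation=cv2.INTER_CUBIC))
E
```

```text
top 44.115106436707535 282.0300604863564 208.56139173282455 [ 401.   49. 1101.]
side 44.46898838064057 276.09981203180524 210.47203708017784 [ 128. -679. 1001.]
wrist 60.16217623994205 278.50680692597444 212.6656948526118 [168. 582. 383.]
{'time_s': 0.15, 'q': array([ 1.06392315e+00,  3.59342252e-01,  1.51116927e+00, -6.66025968e-06,
        1.27254417e+00, -1.15112177e-01]), 'joint_velocities': array([-4.05932984e-04, -2.26297203e-03,  3.98982227e-05, -7.90115482e-04,
       -1.12272753e-03, -1.12793467e-03]), 'tau': array([-6.07588800e-05, -5.15760326e+01, -2.71007895e+01,  6.77017705e-02,
        3.05011938e-02, -9.41278313e-05]), 'position': array([228.89690134, 554.16059406, 302.00657089]), 'ee_rot': array([[-9.24238805e-01,  3.81814267e-01, -7.04661206e-04],
       [ 3.81814883e-01,  9.24237930e-01, -1.28217783e-03],
       [ 1.61720827e-04, -1.45408864e-03, -9.99998930e-01]]), 'contact_force': array([ 0.56777197,  0.46219509, -0.02502878]), 'wrist_torque': array([-0.02827026, -0.06502737,  0.02723685]), 'finger_force': 0.0, 'finger_gap': 87.89808368765533}
```

View pics/top0b.png

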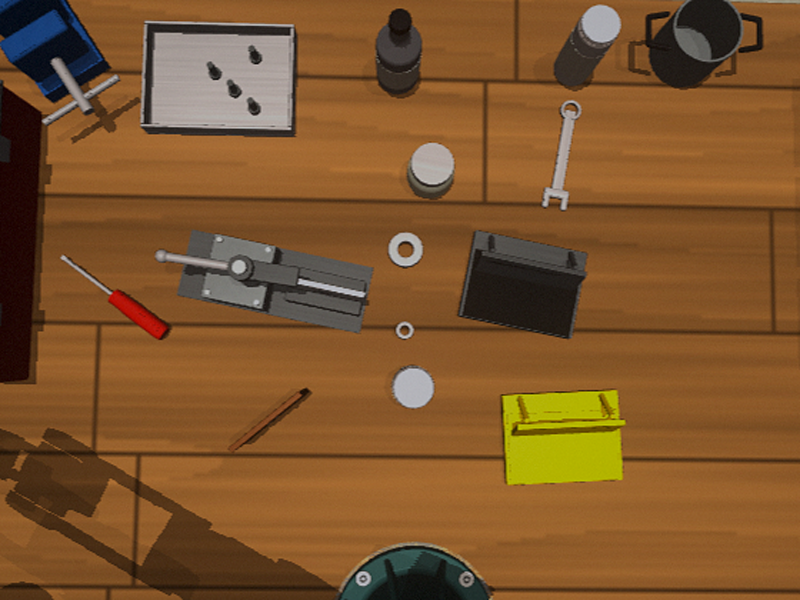

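View pics/side0.png

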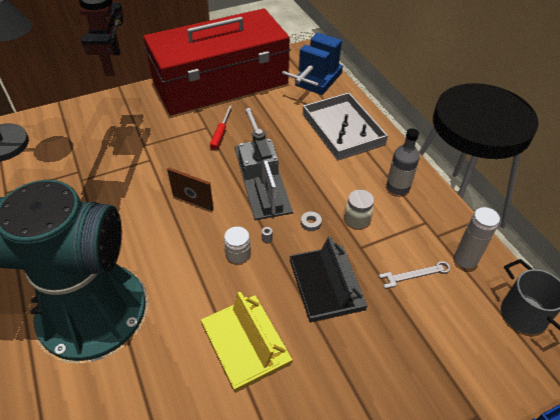

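Top view (800-wide): the stand's hub is at (241,267), the ball at (161,256), and the plate's top edge runs (298,281)–(366,293). The dark rack's corners are (474,231), (587,252), (572,338) and (458,316). White-capped jars stand at (432,165) and (413,387).

Run:
```python
from h import *
s=np.load('pics/top0.npz'); k=.7
for n,u,v,z in [('hub',241,266,138),('ball',161,256,127),('pl1',298,281,112),('pl2',366,294,112),('jarA',432,164,75),('jarB',413,387,75)]+[('rack',u,v,20) for u,v in((474,231),(587,252),(572,338),(458,316))]+[('stand',u,v,12) for u,v in((190,232),(373,265),(361,332),(178,297))]:
    print(n,np.round(atz(s,u*k,v*k,z),1))
a=cv2.imread('pics/top0.png');b=cv2.imread('pics/side0.png')
A=cv2.resize(a[150:250,310:420],None,fx=3.6,fy=3.6,interpolation=2);B=cv2.resize(b[230:330,280:380],(396,360),interpolation=2)
A2=cv2.resize(a[150:240,100:270],(396,210),interpolation=2);B2=cv2.resize(b[95:225,225:305],(396,240*1),interpolation=2)
cv2.imwrite('pics/rk.png',np.vstack([np.hstack([A,B]),np.hstack([A2,cv2.resize(B2,(396,210))])]))
```

```text
hub [507.3 236.4 138. ]
ball [519.9 343.4 127. ]
pl1 [491.4 165.1 112. ]
pl2 [475.4  74.  112. ]
jarA [663.3 -14.6  75. ]
jarB [350.7   8.   75. ]
rack [578.2 -81.3  20. ]
rack [ 550.  -249.2   20. ]
rack [ 422.5 -226.6   20. ]
rack [452.2 -58.8  20. ]
stand [570.3 337.1  12. ]
stand [526.1  67.   12. ]
stand [426.9  82.9  12. ]
stand [474.1 351.3  12. ]
```

View pics/rk.png

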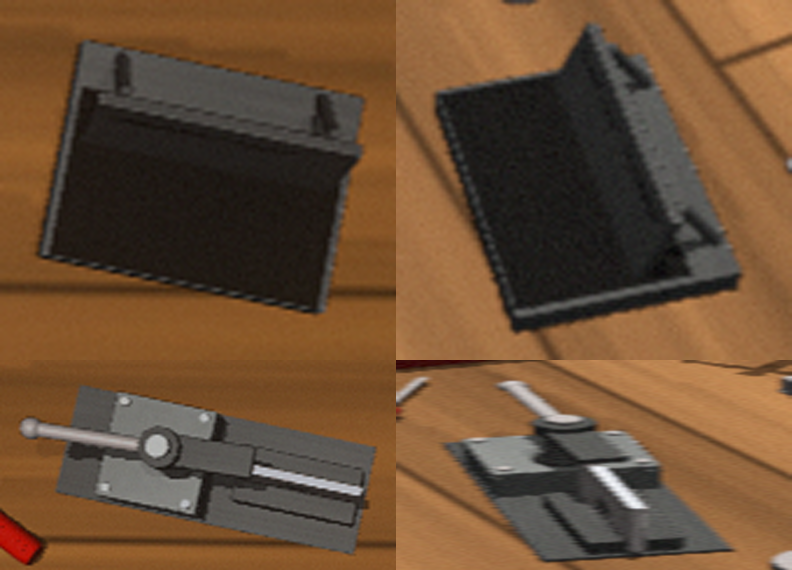

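Rack sizes check (170 × 129 mm) and the hub-to-plate-end distance matches. Next I compute the rest edge, check reachability, and take a close look from the wrist over the stand and rack.

Run:
```python
from h import *
s=np.load('pics/top0.npz')
for u,v,z in((337.8,179.7,78),(409.2,193.9,78),(333.6,188.3,20)): print(np.round(atz(s,u,v,z),1))
yw=-.168
for w in(yw,yw+np.pi):
  for p in((500,170,330),(520,320,190),(488,133,161),(510,-150,250)):
    q=manip.ik(p,down(w)); print(round(w,2),p,None if q is None else np.round(q,2))
```

```text
[532.7 -86.6  78. ]
[ 506.7 -229.7   78. ]
[521.9 -85.5  20. ]
-0.17 (500, 170, 330) [ 0.2   0.23  1.63 -0.    1.28  0.36]
-0.17 (520, 320, 190) [ 0.44  0.49  1.61 -0.    1.05  0.61]
-0.17 (488, 133, 161) [ 0.13  0.41  1.86 -0.    0.87  0.3 ]
-0.17 (510, -150, 250) [-0.42  0.32  1.72 -0.    1.1  -0.25]
2.97 (500, 170, 330) [ 0.2   0.23  1.63 -0.    1.28 -2.78]
2.97 (520, 320, 190) [ 0.44  0.49  1.61 -0.    1.05 -2.54]
2.97 (488, 133, 161) [ 0.13  0.41  1.86 -0.    0.87 -2.84]
2.97 (510, -150, 250) [-0.42  0.32  1.72 -0.    1.1   2.89]
```

Run:
```python
from h import *
R=down(-.168)
manip.movep([510,-215,300],R); snap('wrist','wr'); 
manip.movep([490,110,330],R); snap('wrist','ws'); print(manip.read_state()['time_s'])
a=cv2.imread('pics/wr.png');b=cv2.imread('pics/ws.png')
cv2.imwrite('pics/wrb.png',cv2.resize(a,(800,600),interpolation=2));cv2.imwrite('pics/wsb.png',cv2.resize(b,(800,600),interpolation=2))
```

```text
4.375
```

View pics/wrb.png

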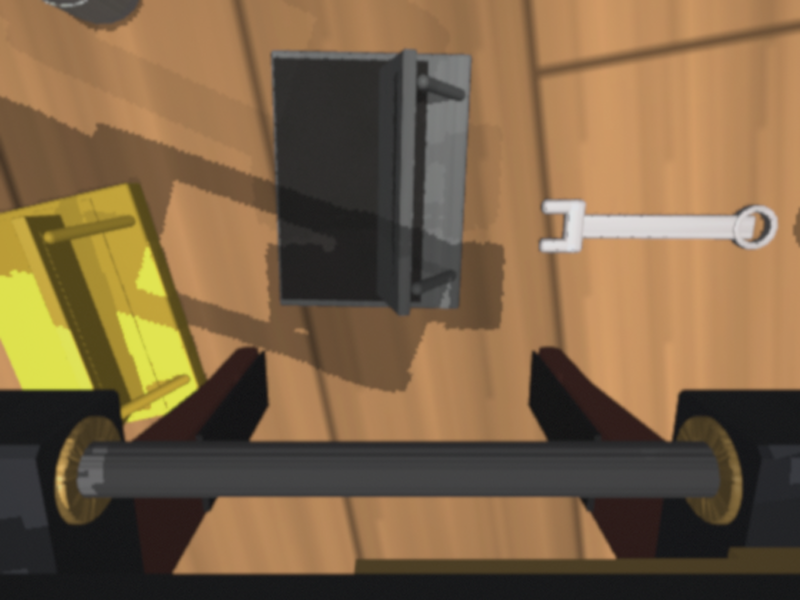

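View pics/wsb.png

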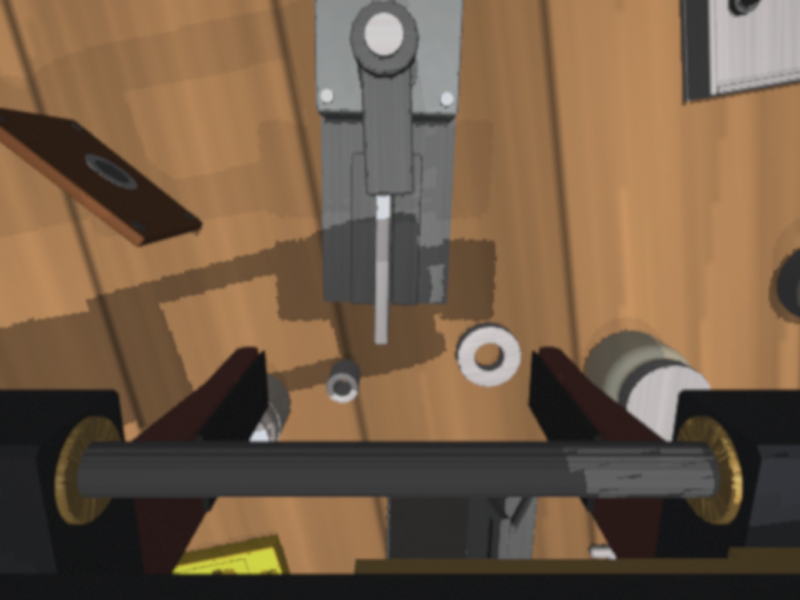

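Wrist rack view: the rest's front top edge is (402,52)–(399,312) and its foot line is near col 380. Wrist stand view: the hub is at (384,36), the plate top runs down from (384,195) to its end at (381,344), and the keeper is over the plate.

Run:
```python
from h import *
k=.7
s=np.load('pics/wr.npz')
for n,u,v,z in[('top',402,52,78),('top',399,312,78),('foot',381,60,20),('foot',379,300,20),('c',273,52,20),('c',470,54,20),('c',459,306,20),('c',281,302,20)]: print(n,np.round(atz(s,u*k,v*k,z),1))
s=np.load('pics/ws.npz')
for n,u,v,z in[('hub',384,36,138),('pl',383,195,112),('plend',381,344,112)]: print(n,np.round(atz(s,u*k,v*k,z),1))
```

```text
top [534.3 -84.8  78. ]
top [ 508.7 -227.4   78. ]
foot [522.6 -75.4  20. ]
foot [ 493.5 -231.6   20. ]
c [455.2 -59.2  20. ]
c [579.5 -81.4  20. ]
c [ 549.5 -245.5   20. ]
c [ 423.8 -221.3   20. ]
hub [506.  240.9 138. ]
pl [491.5 166.3 112. ]
plend [474.8  79.2 112. ]
```

```bash
cat > push.py <<'E'
from h import *
H=np.array([506.5,239.]);phi=-.135;r=84
def pose(a,z=190):
    w=phi+a; return np.r_[H+r*np.array([-np.sin(w),np.cos(w)]),z],down(w)
manip.move_gripper(52)
manip.movep(*pose(0,260)); 
print('down hit',manip.move_linear(pose(0)[0],rate=120,until_force=8))
manip.move_gripper(28); print(manip.read_state()['contact_force'])
for sgn in(1,-1):
    hit=False
    for a in(.48,.85,1.2):
        p,R=pose(sgn*a)
        hit=manip.move_linear(p,R,rate=60,until_force=12 if a<.5 else 25)
        st=manip.read_state();print(sgn,a,hit,st['position'].round(1),st['contact_force'].round(1),st['time_s'])
        if hit: break
    if not hit: break
    manip.move_linear(*pose(0),rate=80)
E
python3 push.py
```

```text
down hit False
[ 0.34528432 -0.16411774  0.44158074]
1 0.48 True [498.1 320.5 190.4] [ 4.1  0.  -1.6] 7.775
-1 0.48 False [554.4 307.6 189.9] [-1.4  0.8 -0.6] 9.0167
-1 0.85 False [576.9 285.7 190.3] [0.8 0.7 0.1] 9.6833
-1 1.2 False [588.4 258.8 190.2] [-0.3 -0.   0.5] 10.325
```

Run:
```python
from h import *
p=manip.read_state()['position']
manip.move_gripper(52)
manip.move_linear([p[0],p[1],265])
manip.movep([486,110,290],down(-.172)); s=snap('wrist','w2'); snap('top','t2')
a=cv2.imread('pics/w2.png');b=cv2.imread('pics/t2.png')
cv2.imwrite('pics/c2.png',np.hstack([cv2.resize(a,(400,300)),cv2.resize(b,(400,300))]))
cv2.imwrite('pics/c2.png',np.vstack([cv2.resize(a[:300],(560,300)),cv2.resize(b[130:260,100:343],(560,300))]))
```

```text
(no output)
```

View pics/c2.png

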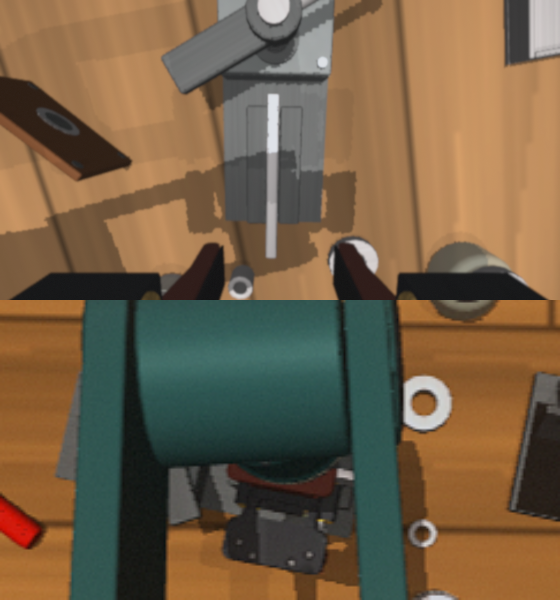

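```bash
cat > place.py <<'E'
from h import *
s=np.load('pics/w2.npz')
P=[atz(s,u,v,112) for u,v in((273,94),(271,258))]; d=P[0]-P[1]; c=(P[0]+P[1])/2
w=np.arctan2(-d[0],d[1]); print('plate',c.round(1),np.linalg.norm(d).round(1),w.round(3))
assert abs(np.linalg.norm(d)-120)<8 and abs(w+.172)<.06
def rep(n):
    st=manip.read_state(); print(n,st['position'].round(1),st['contact_force'].round(1),'gap',round(st['finger_gap'],1),'ff',round(st['finger_force'],1),'t',round(st['time_s'],1))
R0=down(-.174)
manip.move_gripper(46)
manip.movep([c[0],c[1],215],R0)
print(manip.move_linear([c[0],c[1],161],rate=100,until_force=10)); rep('at')
manip.move_gripper(4,30); rep('grip')
manip.move_linear([c[0],c[1],290],rate=120); rep('lift')
E
cat > place2.py <<'E'
from h import *
from place_f import *
E
python3 place.py
```

```text
plate [485.9 137.6 112. ] 118.8 -0.19
False
at [486.6 137.5 161.8] [-0.5 -0.   0.8] gap 46.2 ff 0.0 t 14.4
grip [485.9 137.6 161.1] [-0.1  0.1  1.4] gap 7.6 ff 30.0 t 15.0
lift [485.3 137.5 289.2] [ 0.1  0.4 -2.9] gap 7.9 ff 30.0 t 16.3
```

```bash
rm place2.py
cat > lay.py <<'E'
from h import *
O=np.array([506,-153,20.]);w=-.175;e=np.array([np.cos(w),np.sin(w),0]);t=np.radians(15);Z=np.array([0,0,1.])
xr=np.cos(t)*e-np.sin(t)*Z; zr=np.sin(t)*e+np.cos(t)*Z; R=np.c_[np.cross(xr,-zr),xr,-zr]
def T(x,z): return O+x*xr+(z+149)*zr
def rep(n):
    st=manip.read_state();D=st['position']-O; print(n,'rest x,y,z',(D@xr).round(1),(D@R[:,0]).round(1),(D@zr-149).round(1),'F',st['contact_force'].round(1),'gap',round(st['finger_gap'],1),'ff',round(st['finger_force'],1),'t',round(st['time_s'],1))
E
python3 - <<'E'
from lay import *
manip.movep(T(-20,90),R); rep('above')
manip.move_linear(T(-18,16),rate=120)
p=T(-18,16); print(manip.move_linear(p-[0,0,35],rate=25,until_force=4)); rep('foot')
p=manip.read_state()['position']+[0,0,2]; manip.move_linear(p,rate=30)
print(manip.move_linear(p+30*(e),rate=20,until_force=5)); rep('rest')
p=manip.read_state()['position']
print(manip.move_linear(p-[0,0,12],rate=15,until_force=5)); rep('down')
s=snap('side','s3');a=cv2.imread('pics/s3.png');print(proj(s,O))
cv2.imwrite('pics/s3c.png',cv2.resize(a[170:340,230:420],(760,600),interpolation=2))
E
```

```text
above rest x,y,z -20.3 1.3 89.9 F [ 0.1  1.  -3.4] gap 7.9 ff 30.0 t 17.4
True
foot rest x,y,z -13.0 -0.0 -2.6 F [-0.4 -0.1  5.4] gap 7.7 ff 30.0 t 19.0
True
rest rest x,y,z -4.0 0.1 0.9 F [ 0.2 -0.5 -3.3] gap 7.5 ff 30.0 t 20.0
True
down rest x,y,z -3.9 0.2 -0.3 F [ 0.8 -0.2  5.6] gap 8.0 ff 30.0 t 20.3
[[329.00627457 277.47773362]]
```

View pics/s3c.png

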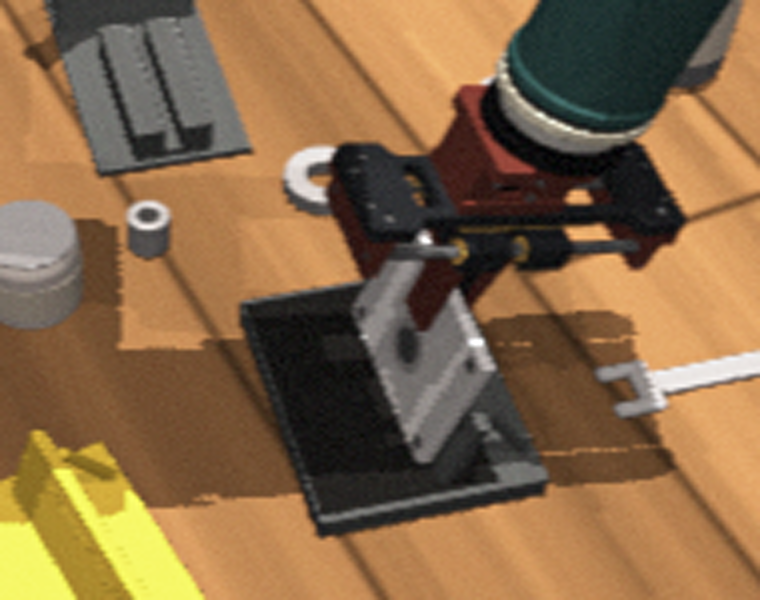

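The side view shows the plate on the rack at the rest, centred and parallel, with the fingers clear of the rest. I'll press it gently against the rest to be sure, dwell, release and look.

Run:
```python
from lay import *
p=manip.read_state()['position']
print(manip.move_linear(p+10*xr,R,rate=15,until_force=6)); rep('press')
manip.wait(.5); rep('hold')
manip.move_gripper(34); rep('open')
p=manip.read_state()['position']
manip.move_linear(p+70*zr,R,rate=80); rep('off')
manip.movep([430,140,330],down(-.17)); manip.wait(.3)
s=snap('side','s4');a=cv2.imread('pics/s4.png')
b=snap('top','t4');b=cv2.imread('pics/t4.png')
cv2.imwrite('pics/s4c.png',np.hstack([cv2.resize(a[190:340,260:400],(400,430),interpolation=2),cv2.resize(b[140:260,300:430],(400,430),interpolation=2)]))
```

```text
True
press rest x,y,z -3.5 0.3 -0.3 F [0.3 0.3 3.5] gap 8.1 ff 30.0 t 20.7
hold rest x,y,z -3.5 0.3 -0.3 F [ 0.6 -0.   4.9] gap 7.7 ff 30.0 t 21.2
open rest x,y,z -3.7 0.4 -1.0 F [-0.7 -0.2 -0.3] gap 33.9 ff 0.0 t 21.8
off rest x,y,z -4.0 0.5 68.4 F [-1.   0.1 -0.7] gap 34.1 ff 0.0 t 22.8
```

View pics/s4c.png

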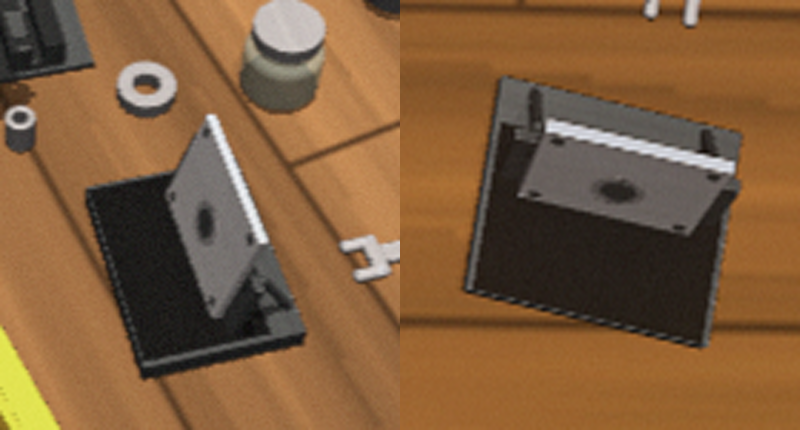

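The plate leans on the rest, and the jar is upright. One numeric check of lean and position against the projected ideal pose before I hand in.

Run:
```python
from lay import *
yr=np.cross(zr,xr)
pts=[O+x*xr+y*yr+z*zr for x,y,z in((-8,60,100),(-8,-60,100),(-8,60,0),(-8,-60,0))]
s=np.load('pics/t4.npz');print('top exp',((proj(s,pts)-[300,140])*[400/130,430/120]+[400,0]).round(0).tolist())
s=np.load('pics/s4.npz');print('side exp',((proj(s,pts)-[260,190])*[400/140,430/150]).round(0).tolist())
```

```text
top exp [[542.0, 130.0], [731.0, 173.0], [514.0, 195.0], [686.0, 234.0]]
side exp [[206.0, 111.0], [259.0, 239.0], [165.0, 191.0], [213.0, 316.0]]
```

```bash
python3 -c "
from plant import manip
print(manip.close_job())"
```

```text
the job is handed in; nothing more can be done
None
```

The job is handed in, but no verdict came back: the clamp gave way clockwise and is turned about 1.1 rad, the plate leans flat and centred on the dark rack's rest (within about 2 mm of the ideal pose in the images), and the jar is still standing.

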